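# Change over the specimens on two microscope light stages

## Robot

A 7-joint arm with a two-finger parallel gripper is mounted at the origin on the work surface. World frame = base frame: x ahead of the robot, y to its left, z up, the work surface at z = 0. Lengths are in m, angles in rad, forces in N, time in s.
With the tool pointing down it reaches from about 0.4 to 0.85 m from the base axis. Payload 4.4 kg.
Tool frame: the origin (TCP) lies at the very end of the fingers, on their centre line; the grasp point (between the pads) lies robot.tcp_to_grasp behind it (robot.tcp_to_grasp is the distance from the TCP to the grasp point, in m); z points along the fingers, y is the direction in which the jaws open and shut (so a half turn about z gives the same grasp; the last joint's range is limited). The gripper opens to 94 mm and grips with 3 to 60 N. Pads are 16 mm wide; open, the fingers measure 119 mm over their backs; the gripper's body (75 mm by 177 mm) begins 78 mm behind the grasp point.
Start: joints at [1.133, 0.628, 0.038, 1.517, -0.027, 0.996, -0.02], TCP at [0.236, -0.606, 0.205] pointing down, gripper open.
Joint ranges: [-3.06, 3.06], [-0.37, 2.12], [-1.25, 1.32], [0.18, 2.47], [-1.1, 4.24], [0.23, 1.98], [-2.94, 2.94]. Speed limits (rad/s): [2.57, 2.57, 3.14, 3.14, 3.14, 3.14, 3.14].

## Interface

Orientations are given as [roll, pitch, yaw] about the fixed x, y, z axes, in that order (R = Rz(yaw) Ry(pitch) Rx(roll)).
In Python, from bench import robot gives the robot as it stands. Calls block until the motion is done:
- robot.reach(position, orientation): joint-space move of the TCP to a pose.
- robot.move_l(position, vel=0.15, rot=None): straight line of the TCP; rot=None keeps the orientation; vel is the mean speed in m/s.
- robot.movej(angles): joint-space move.
- robot.set_gripper(opening, grasp_force=None): finger opening in m; grasp_force is the grip in N (None keeps the last); returns when the fingers have stopped.
- robot.pause(seconds).
- robot.inverse_kinematics(position, orientation): joint angles nearest the present ones, or None.
- robot.state(): the state.
- robot.camera(name): name is "scene" or "top" or "wrist"; returns (picture, depth): 420x560x3 uint8, red, green, blue; 420x560 float32, m along the optical axis (not along the pixel's ray), 0 where there is no reading.
- robot.camera_info(name): a dict with "camera_matrix" (3x3 intrinsics, pixels), "R" (3x3) and "t" (3): a world point X has camera coordinates R X + t. Camera axes: x right, y down, z forward; pixel columns grow to the right and rows downward; lengths in m; the calibration is good to about 2 mm. A picture is of the moment at which its call begins: read the wrist's pose just before it. camera_info takes no time and is no camera call; for the wrist camera it gives the pose at the moment of the call.
A pose or a line that the arm cannot do raises robot.MotionError and nothing moves.
- robot.finish_job(): hands the job in, once; it reports no verdict.
Trained networks look in the newest picture that a camera, given by its name, has taken for a name from the list of things; names that differ only in an ending like _2 or _b are one class to them, and where a whole thing is asked for, a point or a joint stands for the part that bears it (a point fixed in the world has none). Each returns a list of dicts, best first, with "p" (0 to 1); they miss things now and then, are a little off and sometimes report something else, mostly with a low value. They report only what shows in the picture. A call takes as long as a camera call. They do not tell look-alikes from the thing itself.
- robot.regions_of(camera, thing): "mask" (420x560 bool, what is visible of it) and "bbox" ([centre column, centre row, width, height] in pixels, round what is visible of it).
- robot.landmark_of(camera, thing): "uv" ([column, row] in pixels: a listed point, or the origin of a listed thing).
The state is a dict: "clock": time; "joint_positions": joint angles; "qd": joint speeds; "tau": joint torques, N m; "position": TCP position; "tool_rot": TCP orientation; "force": force on the tool from outside, world axes, zero at the start; "wrist_torque": the same for the moment, N m; "finger_gap": finger opening in m.
Only numpy, scipy, OpenCV 4.12 (cv2) and the standard library are available. Lean on these libraries where they do the work, as an engineer would, in place of code of your own. Each camera call takes 0.05 s, during which the arm holds its last target. There are 200 camera calls.

## Task

Change over the specimens: the onion and the branch slice that have been looked at come off the two tall light stages, and the waiting petri dish and jar go on, so that the petri dish stands in the middle of the round light stage, the jar in the middle of the square light box, the onion in the middle of the round cork mat and the branch slice in the middle of the square wooden board, all upright and let go. Every place is taken at first, but the empty steel tray is free for parking things on the way. Leave the glass beaker standing where it is.

Things in the scene. Friction and masses are not known exactly. Their poses are not given: they have to be found in the camera images.
- onion: Loose dark red onion, round, widest 56 mm across from 22 to 32 mm above its flat trimmed underside, 66 mm to the top of its narrow neck (a 6 mm dry tip, for looks only, stands above that); about 120 g. Origin: centre of the underside, z up; round about z, so its yaw does not matter. Starts on the round light stage or on the square light box.
- branch_slice: Loose upright cylinder cut from a branch, 50 mm across and 36 mm high, dark bark round the side, pale cut face with rings on top; about 60 g. Origin: centre of the underside, z up; yaw does not matter. Starts on whichever of the two light stages the onion is not on.
- petri_dish: Loose closed petri dish, a flat pale disc 60 mm across and 18 mm high with a cream culture showing on top; about 35 g. Origin: centre of the underside, z up; yaw does not matter. Starts on the cork mat or on the wooden board.
- jar: Loose closed specimen jar: amber glass, 42 mm across up to 44 mm, then a white screw cap 44 mm across from 44 to 60 mm height; about 90 g. Origin: centre of the underside, z up; yaw does not matter. Starts on whichever of the mat and the board the petri dish is not on.
- round_stage: Fixed round light stage, 110 mm across and 30 mm high, black with a round white glass 90 mm across in its flat top; a small grey knob stands out 8 mm from its side. Origin: centre of the underside on the bench; the top is 30 mm above it.
- light_box: Fixed square light box, 110 by 110 mm and 30 mm high, grey with a square white panel in its flat top; a small black knob stands out 9 mm from its side. Origin: centre of the underside on the bench; the top is 30 mm above it.
- cork_mat: Fixed round cork mat, 110 mm across, flat top 10 mm above the bench. Origin: centre of the underside on the bench.
- wood_board: Fixed square wooden board, 110 by 110 mm, flat top 10 mm above the bench. Origin: centre of the underside on the bench.
- steel_tray: Fixed shallow square steel tray, empty at the start, 140 by 140 mm outside, walls 3 mm thick and 8 mm high; its floor is 3 mm above the bench. Origin: centre of the underside on the bench. The free spot for parking.
- beaker: Bystander: loose empty glass beaker, about 60 mm across and 75 mm high, standing on the bench among the places. Origin: centre of the underside. Not to be moved.
There are look-alikes about, which are no part of the job. Leave any turquoise look-alike of the onion alone. Leave any black look-alike of the petri_dish alone.

How it is judged:
At the end, for the whole second after the job is handed in: Petri dish on the round light stage, jar on the light box, onion on the cork mat, branch slice on the wooden board: each within 14 mm of the middle of its place, its underside within 4 mm of the height of that top, upright within 0.15 rad, at rest and released (horizontal distance between onion and cork_mat below 0.014 m and z of onion in the frame of cork_mat between 0.006 and 0.014 m and angle between each of onion, branch_slice, petri_dish, jar's own z axis and vertical below 0.15 rad and linear speed of each of onion, branch_slice, petri_dish, jar below 0.02 m/s and angular speed of each of onion, branch_slice, petri_dish, jar below 0.2 rad/s and horizontal distance between branch_slice and wood_board below 0.014 m and z of branch_slice in the frame of wood_board between 0.006 and 0.014 m and horizontal distance between petri_dish and round_stage below 0.014 m and z of petri_dish in the frame of round_stage between 0.026 and 0.034 m and horizontal distance between jar and light_box below 0.014 m and z of jar in the frame of light_box between 0.026 and 0.034 m); the robot touches nothing.
It fails at once if the glass beaker is moved by more than 20 mm or tipped (distance of beaker from where it was at the start of the episode above 0.02 m or angle between beaker's own z axis and vertical above 0.35 rad).
It also fails if it takes over 134 s, if anything falls off the work surface, if the arm or the gripper's body presses on something with over 40 N, if the wrist force passes 120 N, or if a joint passes its speed limit or range.

## Working session

There is one attempt and no reset: what is moved stays moved. The work goes in short steps, each a Python script; the robot and the scene stay as the last script left them, time stands still between calls to the robot, and variables do not carry over. Pictures are saved under pics/ and viewed, about 12 in all and at most 16, crops included, and the job is handed in when it is done.

```bash
mkdir -p pics; ls
python3 - <<'E'
from bench import robot
import cv2,numpy as np
print(robot.state(), robot.tcp_to_grasp)
ims=[]
for c in ("scene","top"):
    p,d=robot.camera(c); cv2.imwrite(f"pics/{c}0.png",p[:,:,::-1]); np.save(f"pics/{c}_d.npy",d)
    i=robot.camera_info(c); print(c,i)
E
```

```text
pics
{'clock': 0.0, 'joint_positions': array([ 1.13315059,  0.62934391,  0.03845662,  1.51836214, -0.02698976,
        0.99628545, -0.02000514]), 'qd': array([ 1.79778572e-03, -1.09267571e-03,  3.89218246e-05, -6.68293996e-04,
       -1.74426127e-03,  7.18803011e-04,  4.03795596e-04]), 'tau': array([ 3.88794469e-04, -5.49734545e+01,  1.14375181e+00, -1.86636865e+01,
       -5.22809406e-02,  2.36228365e-02,  1.62174956e-04]), 'position': array([ 0.23594167, -0.60495173,  0.20455771]), 'tool_rot': array([-3.13971270e+00,  4.17517990e-05,  3.71834482e-01]), 'force': array([ 1.02693009, -0.29024193, -0.73028252]), 'wrist_torque': array([-0.01777137, -0.0249514 , -0.00983172]), 'finger_gap': 0.09410552262813054} 0.0188
scene {'camera_matrix': array([[413.0540217 ,   0.        , 281.02524386],
       [  0.        , 413.0540217 , 202.80459947],
       [  0.        ,   0.        ,   1.        ]]), 'R': array([[ 0.159505  ,  0.98715678,  0.00892404],
       [ 0.81706727, -0.12693777, -0.56239476],
       [-0.55403901,  0.09699632, -0.82682071]]), 't': array([-0.09938689, -0.42912964,  1.27525048])}
top {'camera_matrix': array([[482.33304885,   0.        , 282.83879934],
       [  0.        , 482.33304885, 206.7721088 ],
       [  0.        ,   0.        ,   1.        ]]), 'R': array([[-0.02210669, -0.99972376, -0.00798103],
       [-0.98323406,  0.02318597, -0.18086791],
       [ 0.181003  ,  0.00384883, -0.98347501]]), 't': array([0.01580181, 0.54211712, 1.08407028])}
```

View pics/top0.png

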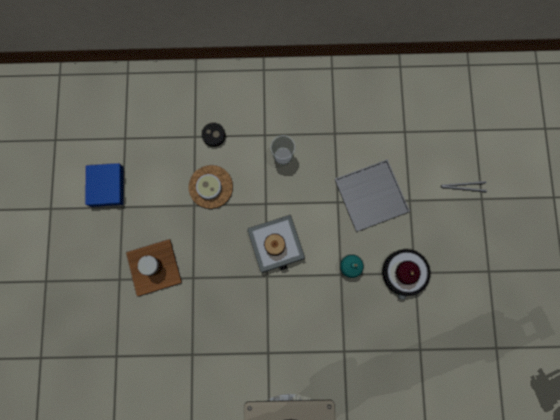

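View pics/scene0.png

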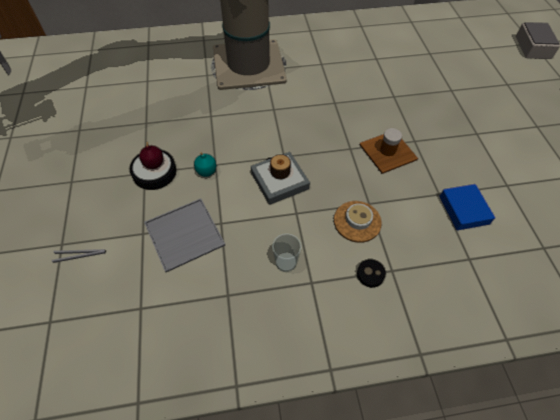

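```bash
cat > h.py <<'E'
from bench import robot
import numpy as np, cv2
H=dict(onion=.027,branch_slice=.036,petri_dish=.018,jar=.060)
def ray(info,uv,z):
    "world point at height z on the ray of pixel uv"
    K,R,t=info["camera_matrix"],info["R"],info["t"]
    c=-R.T@t; d=R.T@np.linalg.inv(K)@np.array([uv[0],uv[1],1.])
    return c+d*(z-c[2])/d[2]
def cloud(info,depth,mask):
    v,u=np.nonzero(mask&(depth>0)); z=depth[v,u]
    K=info["camera_matrix"]
    P=np.c_[(u-K[0,2])*z/K[0,0],(v-K[1,2])*z/K[1,1],z]
    return (P-info["t"])@info["R"]
E
python3 - <<'E'
from h import *
for c in ("top","scene"):
    p,d=robot.camera(c); i=robot.camera_info(c)
    for n in "onion branch_slice petri_dish jar round_stage light_box cork_mat wood_board steel_tray beaker".split():
        for r in robot.regions_of(c,n)[:3]:
            P=cloud(i,d,r["mask"])
            if r["p"]<.2 or len(P)<10: continue
            zt=np.percentile(P[:,2],97); T=P[P[:,2]>zt-.008]
            (cx,cy),rad=cv2.minEnclosingCircle(T[:,:2].astype(np.float32))
            print(c,n,round(r["p"],2),np.round(r["bbox"]),"ztop %.3f"%zt,"circ %.3f %.3f r%.3f"%(cx,cy,rad),"mean",T.mean(0).round(3))
E
```

```text
top onion 0.68 [408. 274.  26.  22.] ztop 0.094 circ 0.385 -0.274 r0.013 mean [ 0.384 -0.275  0.091]
top onion 0.67 [151. 266.  26.  20.] ztop 0.074 circ 0.413 0.314 r0.022 mean [0.413 0.313 0.071]
top onion 0.62 [352. 268.  24.  26.] ztop 0.067 circ 0.405 -0.151 r0.010 mean [ 0.402 -0.152  0.065]
top branch_slice 0.59 [273. 246.  20.  24.] ztop 0.071 circ 0.455 0.026 r0.025 mean [0.454 0.026 0.067]
top petri_dish 0.73 [213. 136.  24.  25.] ztop 0.023 circ 0.739 0.175 r0.030 mean [0.738 0.174 0.019]
top petri_dish 0.61 [208. 188.  25.  23.] ztop 0.033 circ 0.603 0.184 r0.030 mean [0.602 0.183 0.029]
top jar 0.81 [150. 265.  28.  20.] ztop 0.074 circ 0.413 0.314 r0.022 mean [0.413 0.313 0.071]
top round_stage 0.69 [407. 271.  47.  52.] ztop 0.036 circ 0.386 -0.281 r0.055 mean [ 0.386 -0.28   0.032]
top light_box 0.9 [275. 245.  54.  59.] ztop 0.035 circ 0.460 0.024 r0.074 mean [0.46  0.023 0.031]
top cork_mat 0.86 [211. 188.  46.  41.] ztop 0.015 circ 0.606 0.181 r0.055 mean [0.606 0.179 0.011]
top wood_board 0.58 [154. 267.  50.  54.] ztop 0.015 circ 0.410 0.316 r0.073 mean [0.409 0.
[... 960 characters left out ...]
71.  45.  44.] ztop 0.032 circ 0.389 -0.282 r0.056 mean [ 0.404 -0.28   0.029]
scene light_box 0.69 [281. 180.  58.  45.] ztop 0.032 circ 0.464 0.022 r0.075 mean [0.475 0.02  0.029]
scene cork_mat 0.74 [153. 171.  44.  43.] ztop 0.032 circ 0.390 -0.281 r0.055 mean [ 0.404 -0.281  0.029]
scene cork_mat 0.7 [358. 223.  52.  42.] ztop 0.012 circ 0.608 0.180 r0.055 mean [0.62  0.174 0.009]
scene wood_board 0.89 [392. 154.  62.  36.] ztop 0.012 circ 0.415 0.317 r0.075 mean [0.426 0.31  0.009]
scene steel_tray 0.84 [185. 236.  82.  75.] ztop 0.008 circ 0.578 -0.213 r0.098 mean [ 0.58  -0.214  0.003]
scene beaker 0.59 [287. 254.  36.  39.] ztop 0.075 circ 0.682 0.002 r0.030 mean [0.682 0.002 0.073]
```

Both cameras agree to about 3 mm.

- **Onion candidates:** dark red at top (408,272) on the round stage, and turquoise at (352,267) on the bench. The dark red one fits.
- **Petri dish candidates:** pale cream at top (208,187) on the cork mat, and black at (213,135) on the bench. The pale one fits.
- **Others:** the slice is on the light box at (274,244), the jar on the board at (150,265), and the beaker at (283,150).

I'll confirm with one enlarged crop and hover over the onion with the wrist camera.

```bash
cat >> h.py <<'E'
PL=dict(round_stage=(.388,-.2815,.030),light_box=(.462,.023,.030),cork_mat=(.607,.1805,.010),wood_board=(.412,.3165,.010),steel_tray=(.577,-.213,.003))
OB=dict(onion=(.387,-.2745),branch_slice=(.456,.0255),petri_dish=(.6035,.1835),jar=(.4135,.313))
GZ=dict(onion=.008,branch_slice=.004,petri_dish=.0025,jar=.005)  # TCP above the underside
W=dict(onion=.056,branch_slice=.050,petri_dish=.060,jar=.042)
SAFE=.17
def down(x,y):
    return [np.pi,0,(np.arctan2(y,x)+np.pi/2+np.pi)%(2*np.pi)-np.pi]
def hover(x,y,z=SAFE): robot.reach([x,y,z],down(x,y))
def pick(o,xy,base,force=15):
    x,y=xy; z=base+GZ[o]
    robot.set_gripper(.094); hover(x,y)
    robot.move_l([x,y,z+.03],vel=.25); robot.move_l([x,y,z],vel=.1)
    robot.set_gripper(W[o]-.01,force)
    robot.move_l([x,y,SAFE],vel=.2)
    s=robot.state(); print(o,"gap %.4f"%s["finger_gap"],"t %.1f"%s["clock"],"F",s["force"].round(1))
    assert s["finger_gap"]>W[o]-.006,"grasp missed"
def place(o,p,xy=None):
    x,y,b=PL[p]; x,y=xy or (x,y)
    z=b+GZ[o]+.001
    hover(x,y); robot.move_l([x,y,z+.03],vel=.2); robot.move_l([x,y,z],vel=.06)
    robot.set_gripper(min(.094,W[o]+.03)); robot.pause(.2)
    robot.move_l([x,y,SAFE],vel=.25); print(o,"->",p,"t %.1f"%robot.state()["clock"])
E
python3 - <<'E'
from h import *
for n,(x,y,b) in PL.items():
    for z in (b+.005,SAFE): print(n,z,np.round(robot.inverse_kinematics([x,y,z],down(x,y)),2))
t=cv2.imread("pics/top0.png")
a=cv2.resize(t[230:310,320:450],None,fx=3,fy=3); b=cv2.resize(t[110:220,170:300],None,fx=3,fy=3)
hover(*OB["onion"],.2)
i=robot.camera_info("wrist"); p,d=robot.camera("wrist")
for n in ("onion","round_stage"):
    for r in robot.regions_of("wrist",n)[:2]:
        P=cloud(i,d,r["mask"]); zt=np.percentile(P[:,2],97); T=P[P[:,2]>zt-.008]
        print(n,r["p"],r["bbox"],zt,cv2.minEnclosingCircle(T[:,:2].astype(np.float32)))
s=robot.state(); print(s["clock"],s["position"])
h=max(a.shape[0]+b.shape[0],420); img=np.zeros((600,800,3),np.uint8)
img[:a.shape[0],:a.shape[1]]=a; img[250:250+b.shape[0],:b.shape[1]]=b
w=cv2.resize(p[:,:,::-1],(400,300)); img[:300,400:]=w; cv2.imwrite("pics/c1.png",img)
E
```

```text
round_stage 0.034999999999999996 [ 0.61  0.68 -0.05  2.12  0.1   0.34 -0.16]
round_stage 0.17 [ 0.66  0.44 -0.12  2.02  0.08  0.69 -0.14]
light_box 0.034999999999999996 [-0.01  0.67 -0.15  2.16  0.29  0.33 -0.35]
light_box 0.17 [ 0.15  0.44 -0.36  2.05  0.24  0.69 -0.31]
cork_mat 0.015 [-0.19  0.86 -0.25  1.7   0.32  0.63 -0.32]
cork_mat 0.17 [-0.07  0.68 -0.45  1.6   0.34  0.95 -0.34]
wood_board 0.015 [-0.75  0.75  0.06  2.02 -0.12  0.37  0.06]
wood_board 0.17 [-0.18  0.6  -0.8   1.9   0.56  0.88 -0.62]
steel_tray 0.008 [ 0.37  0.84 -0.1   1.75  0.15  0.56 -0.18]
steel_tray 0.17 [ 0.42  0.62 -0.18  1.65  0.14  0.88 -0.17]
onion 0.94 [274.1, 195.3, 52.1, 53.5] 0.0944027098302728 ((0.38432005047798157, -0.27697068452835083), 0.008186547085642815)
onion 0.88 [222.1, 82.5, 54.1, 58.5] 0.06432580124679285 ((0.4022359251976013, -0.15535061061382294), 0.00799793191254139)
round_stage 0.7 [280.2, 189.2, 103.6, 97.9] 0.03074015244907126 ((0.3832769989967346, -0.2820954918861389), 0.05801932141184807)
2.7167 [ 0.38675367 -0.27585176  0.19990106]
```

View pics/c1.png

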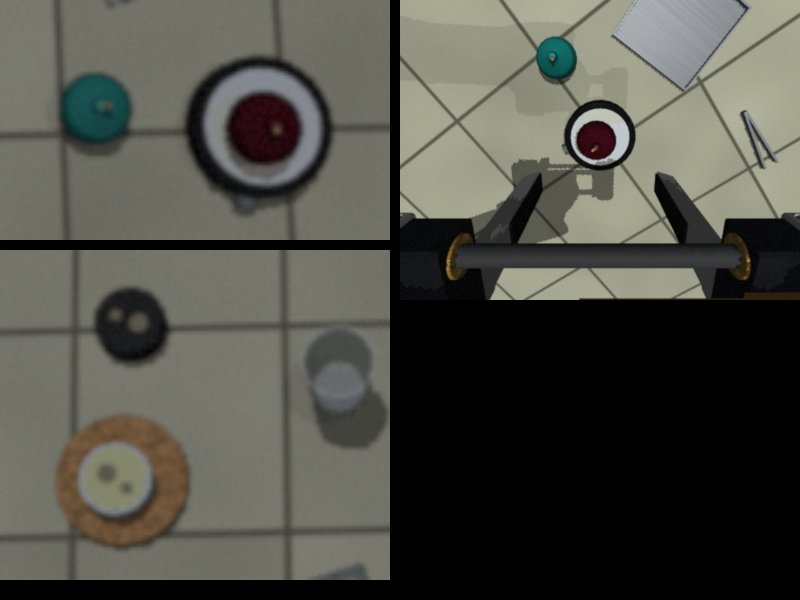

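The crops confirm the dark red onion on the round stage (wrist bbox centre 274,195) and the pale dish on the cork. The turquoise and black ones stand on the bench. The wrist fix agrees to about 3 mm, so I'll do the first swap.

Run:
```python
from h import *
pick("onion",OB["onion"],.030); place("onion","steel_tray")
pick("petri_dish",OB["petri_dish"],.010); place("petri_dish","round_stage")
p,d=robot.camera("wrist"); q,_=robot.camera("scene")
cv2.imwrite("pics/c2.png",np.hstack([cv2.resize(p,(400,300)),cv2.resize(q,(400,300))])[:,:,::-1])
```

```text
onion gap 0.0552 t 5.7 F [-0.6  0.7 -1.7]
onion -> steel_tray t 9.6
petri_dish gap 0.0594 t 14.1 F [ 0.2  0.4 -0.6]
petri_dish -> round_stage t 18.9
```

View pics/c2.png

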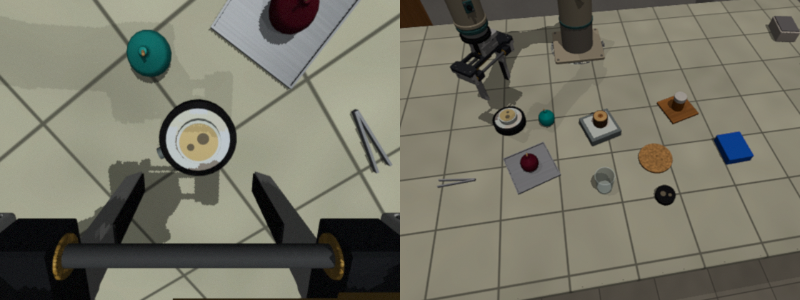

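The petri dish is on the round stage (wrist view about 198,140), the onion stands upright in the tray, and the cork is empty. I'll carry on and re-measure each parked object before picking it up.

```bash
cat >> h.py <<'E'
def locate(n,near,cams=("top","scene")):
    "mean centre of the top face of the region of n nearest to a point"
    out=[]
    for c in cams:
        i=robot.camera_info(c); p,d=robot.camera(c); best=None
        for r in robot.regions_of(c,n):
            P=cloud(i,d,r["mask"])
            if r["p"]<.3 or len(P)<10: continue
            zt=np.percentile(P[:,2],97); T=P[P[:,2]>zt-.008]
            ctr,rad=cv2.minEnclosingCircle(T[:,:2].astype(np.float32))
            e=np.hypot(ctr[0]-near[0],ctr[1]-near[1])
            if e<.06 and (best is None or e<best[0]): best=(e,*ctr,zt,rad)
        print(n,c,None if best is None else np.round(best,3))
        if best: out.append(best[1:3])
    return tuple(np.mean(out,0)) if out else None
E
python3 - <<'E'
from h import *
hover(.45,-.2,.25)
def parked(n):
    m=locate(n,PL["steel_tray"]); t=PL["steel_tray"][:2]
    return m if m is not None and np.hypot(m[0]-t[0],m[1]-t[1])<.012 else t
robot.movej(robot.inverse_kinematics([.45,.1,.25],down(.45,.1)))
pick("onion",parked("onion"),.003); place("onion","cork_mat")
pick("branch_slice",OB["branch_slice"],.030); place("branch_slice","steel_tray")
pick("jar",OB["jar"],.010); place("jar","light_box")
pick("branch_slice",parked("branch_slice"),.003); place("branch_slice","wood_board")
hover(.45,-.05,.3)
for o,p in dict(onion="cork_mat",branch_slice="wood_board",petri_dish="round_stage",jar="light_box").items():
    a=locate(o,PL[p]); b=locate(p,PL[p])
    print(o,a,p,b,None if a is None or b is None else np.hypot(*np.subtract(a,b)))
locate("beaker",(.682,.002))
p,d=robot.camera("top"); q,_=robot.camera("scene")
cv2.imwrite("pics/c3.png",np.hstack([p[100:320,70:470],q[100:320,100:500]])[:,:,::-1])
print(robot.state()["clock"])
E
```

```text
onion top [ 0.     0.577 -0.213  0.068  0.012]
onion scene [ 0.004  0.581 -0.215  0.067  0.009]
onion gap 0.0552 t 25.2 F [-0.7 -0.3 -0.3]
onion -> cork_mat t 29.7
branch_slice gap 0.0495 t 33.6 F [ 0.3  0.2 -0.5]
branch_slice -> steel_tray t 37.7
jar gap 0.0437 t 43.0 F [ 0.2 -0.4 -1.2]
jar -> light_box t 47.0
branch_slice top [ 0.001  0.577 -0.212  0.044  0.025]
branch_slice scene [ 0.001  0.578 -0.212  0.041  0.026]
branch_slice gap 0.0494 t 51.6 F [-0.2 -0.2 -0.6]
branch_slice -> wood_board t 56.7
onion top [0.002 0.607 0.179 0.074 0.012]
onion scene [0.004 0.61  0.178 0.073 0.012]
cork_mat top [0.003 0.608 0.178 0.046 0.028]
cork_mat scene [0.001 0.608 0.182 0.012 0.056]
onion (np.float64(0.6082499623298645), np.float64(0.17852682620286942)) cork_mat (np.float64(0.6080244481563568), np.float64(0.17967340350151062)) 0.0011685444553855104
branch_slice top [0.002 0.412 0.315 0.051 0.025]
branch_slice scene [0.002 0.413 0.315 0.048 0.025]
wood_board top [0.002 0.41  0.316 0.015 0.075]
wood_board scene [0.002 0.413 0.315 0.012 0.075]
branch_slice (np.float64(0.4127114415168762), np.f
[... 229 characters left out ...]
31]
round_stage top [ 0.002  0.386 -0.282  0.035  0.055]
round_stage scene [ 0.     0.388 -0.281  0.032  0.055]
petri_dish (np.float64(0.38977012038230896), np.float64(-0.2810736298561096)) round_stage (np.float64(0.3872343897819519), np.float64(-0.2817745506763458)) 0.002630821102589028
jar top [0.002 0.462 0.025 0.094 0.022]
jar scene [0.003 0.464 0.024 0.091 0.023]
light_box top [0.03  0.434 0.013 0.085 0.052]
light_box scene [0.002 0.464 0.022 0.032 0.075]
jar (np.float64(0.46303683519363403), np.float64(0.02461721934378147)) light_box (np.float64(0.4490817040205002), np.float64(0.01731790043413639)) 0.01574883305531157
beaker top None
beaker scene [0.001 0.682 0.001 0.075 0.031]
60.0167
```

View pics/c3.png

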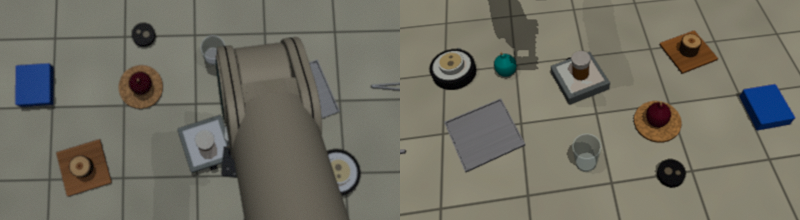

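All four things stand on their places, and the beaker at scene crop (587,152) has not moved. The 16 mm figure for the jar comes from the arm partly covering the light box in the top view. The uncovered scene view gives 2 mm, and the box is fixed and was measured earlier.

```bash
python3 -c "
from h import *
robot.finish_job()"
```

```text
the job is handed in; nothing more can be done
```

The changeover is done and handed in at about 60 s of the 134 s allowed. I swapped the onion with the petri dish and the branch slice with the jar, parking the onion and then the slice on the steel tray in between.

| Thing | Place | Measured distance from the middle (limit 14 mm) |
|---|---|---|
| Onion | Cork mat | 1 mm |
| Branch slice | Wooden board | 1 mm |
| Petri dish | Round light stage | 3 mm |
| Jar | Light box | 2 mm (scene camera) |

- **State at the end:** the measured top heights fit each thing standing upright. The gripper was open and well clear of everything.
- **Beaker:** it stands within 1 mm of where it started, by the scene camera only; the arm hid it from the top camera.
- **Check that disagreed:** for the jar, the top and scene cameras averaged together gave 16 mm, because the arm partly covered the light box in the top picture. The 2 mm figure is from the uncovered scene view and matches the box's position measured at the start.
- **Look-alikes:** I left the turquoise onion and the black petri dish alone.

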